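# Fit the cup head to the vortex mixer

## Task

Fit the orange cup head to the vortex mixer: take it out of the white stand, set its tapered shank lightly in the mixer's steel hub and let go while it still stands proud. Then drive it down with the empty hand in separate short taps on its top, gentle at first and firmer as needed but never hammering, lifting clear after each one and taking at least two, until its collar sits down on the hub's face and it is locked, so that a last firm tap no longer moves it. Do not drop it in; leave it there with the hand away and the other things where they are.

Things in the scene. Friction and masses are not known exactly. Their poses are not given: they have to be found in the camera images.
- cup_mid (a point): Cup head, the part to fit, about 0.1 kg: orange rubber cup (46 mm diameter, 28 mm tall) on an aluminium collar (36 mm diameter, 6 mm thick) with a tapered shank below. It starts hanging upright in one of the stand's two holes, collar on the stand's top; grip it across the cup. This point: on its axis at the cup's mid-height, 14 mm below the top, 20 mm above the collar's underside. z up its axis.
- cup_collar (a point): Same head: the centre of its collar's underside, where the shank begins. The shank is 35 mm long, 22 mm in diameter at the collar and 18.5 mm at its rounded tip (a 1:10 taper: the radius shrinks 0.05 mm per mm). z points up the axis.
- cup_top (a point): Same head: the centre of the cup's flat top (a 16 mm dimple there), 34 mm above the collar's underside; the place to tap.
- hub_mouth (a point): Mixer's split steel drive hub, 42 mm diameter: centre of the tapered bore at its flat top face, 150 mm above the bench; z up the bore. The bore, 20.8 mm wide at the face, has the shank's taper: the shank drops in freely until the collar is 12 mm above the face, then wedges, harder the deeper, and stays where it is left. Home: collar's underside on this face. A knock over 35 N harms it.
- boot_top (a point): Centre of the top of the black rubber boot that carries the hub, 32 mm below the hub's face. The hub floats on it: it sinks up to 10 mm under a push and springs back, so only the gap between collar and hub face, seen with the hand off, tells how far in the head is. To drive the taper all the way home takes taps rising to 12 to 20 N (a firm tap); a short one moves it 1 to 4 mm.
- mixer: Vortex mixer: white case 165 x 130 mm, 89 mm tall, with the black boot and the hub on top, fixed to the bench. Origin at the centre of its underside, below the hub.
- stand: White plastic accessory stand, 70 x 190 mm and 50 mm tall, fixed to the bench. Origin at the centre of its underside, y along its length. Two holes 25 mm wide and 42 mm deep at y = -50 and y = +50 mm hold the two heads.
- disc_head: Bystander in the stand's other hole: head with a flat grey disc (64 mm diameter, top 24 mm above the stand) instead of a cup. Origin on its axis at its collar's underside.
- tube_rack: Bystander: blue rack with small capped tubes, 75 x 110 mm, 64 mm tall, loose. Origin at the centre of its underside.
- sharps_bin: Bystander: yellow sharps bin with a red lid, 120 mm diameter, 131 mm tall, loose. Origin at the centre of its underside.
- thermometer: Bystander: white hand-held thermometer, 28 x 130 mm, 18 mm tall, lying loose. Origin at the centre of its underside.
Things that resemble listed ones, but are neither listed nor needed, are in the scene too. Of the things that look like the part that bears cup_mid, the middle-sized one is meant.

How it is judged:
By the outcome, as a careful person would: the job done as asked, in the order asked, and still so for the second after the job is handed in, with the robot touching nothing.
It also fails if it takes over 58 s, if anything falls off the work surface, if the arm or the gripper's body presses on something with over 40 N, if the wrist force passes 120 N, or if a joint passes its speed limit or range.

## Robot

A 7-joint arm with a two-finger parallel gripper is mounted at the origin on the work surface. World frame = base frame: x ahead of the robot, y to its left, z up, the work surface at z = 0. Lengths are in m, angles in rad, forces in N, time in s.
With the tool pointing down it reaches from about 0.425 to 0.875 m from the base axis. Payload 4.7 kg.
Tool frame: the origin (TCP) lies at the very end of the fingers, on their centre line; the grasp point (between the pads) lies 19 mm behind it; z points along the fingers, y is the direction in which the jaws open and shut (so a half turn about z gives the same grasp; the last joint's range is limited). The gripper opens to 87 mm and grips with 3 to 60 N. Pads are 19 mm wide; open, the fingers measure 117 mm over their backs; the gripper's body (75 mm by 190 mm) begins 51 mm behind the grasp point.
Start: joints at [0.014, 0.321, -0.07, 1.45, 0.023, 1.371, -0.057], TCP at [0.65, -0, 0.223] pointing down, gripper open.
Joint ranges: [-2.86, 2.86], [-0.3, 2.09], [-1.38, 1.24], [0.06, 2.45], [-1.56, 4.7], [0.09, 2.05], [-2.69, 2.69]. Speed limits (rad/s): [2.57, 2.57, 3.14, 3.14, 3.14, 3.14, 3.14].

## Interface

Orientations are given as a rotation vector (axis times angle).
In Python, from bench import * gives the robot as it stands.
- The arm moves only by the shell command python3 -m jog 'ROWS' [OPENING] [FORCE]. ROWS is JSON, a list of rows, each a list of 4 numbers: the shift along the world's x, y, z in mm, then the turn about the world's z in rad. In form: [[x, y, z, twist], ...]. A call has exactly 8 rows; each row is the pose to reach, as a shift and turn from the pose commanded when the call began; what a row does not reach only later rows make up. A row lasts 1/8 s, in which the tool goes at most 62.5 mm and 10.7 degrees, less where a joint would pass 70% of its speed; a pose out of reach is approached as far as the arm can. A call with a gripper value outside its range is refused whole. OPENING is the opening, from -1 (shut) to 1 (fully open), set as the call begins (- or left out, the last holds). The fingers move at their own pace and stop on an object; FORCE is the grip in N (left out, the last holds). Time passes only in rows, so rows that repeat a pose let the fingers close, or fill a call up. It gives the time, the measured TCP pose, the force and the opening at its end, in the units of the state.
- get_state(): the state, without advancing time (a new reading comes with each control period).
- get_image(name): name is "scene" or "side" or "wrist"; returns a dict with "image" (480x640x3 uint8, red, green, blue), "fx", "fy", "cx", "cy" (pixels), "position" and "rotation" of the camera in the world; the wrist camera has in their place "tool_from_camera" (4x4, takes a point from camera to tool coordinates, whose origin is the TCP and whose axes are the flange's). Camera axes: x right, y down, z forward; pixel columns grow to the right and rows downward; lengths in m; the calibration is good to about 2 mm. A picture is of the moment at which its call begins: read the wrist's pose just before it. There is no depth.
- close_job(): hands the job in, once; it reports no verdict.
The state is a dict: "time": time; "joint_positions": joint angles; "qd": joint speeds; "joint_torque": joint torques, N m; "position": TCP position; "tool_rot": TCP orientation; "ft_force": force on the tool from outside, world axes, zero at the start; "torque": the same for the moment, N m; "grip_width": opening from 0.0 (shut) to 1.0 (fully open).
Only numpy, scipy, OpenCV 4.12 (cv2) and the standard library are available. Lean on these libraries where they do the work, as an engineer would, in place of code of your own. Each camera call takes 0.05 s, during which the arm holds its last target. There are 200 camera calls.

## Working session

There is one attempt and no reset: what is moved stays moved. The work goes in short steps, Python scripts to look and compute and a shell command to move; the robot and the scene stay as the last step left them, time stands still between calls to the robot, and variables do not carry over. Pictures are saved under pics/ and viewed, about 8 in all and at most 12, crops included, and the job is handed in when it is done.

```bash
mkdir -p pics; ls
cat > h.py <<'E'
from bench import *
import numpy as np, cv2
def shot(n,f):
    s=get_state(); d=get_image(n); cv2.imwrite('pics/'+f,d['image'][:,:,::-1]); d['s']=s; return d
def cam(d):
    if 'position' in d: 
        R=np.array(d['rotation']); 
        if R.shape!=(3,3): R=cv2.Rodrigues(R.astype(float))[0]
        return np.array(d['position']),R
    T=np.array(d['tool_from_camera']); s=d['s']; R=cv2.Rodrigues(np.array(s['tool_rot'],float))[0]
    return np.array(s['position'])+R@T[:3,3], R@T[:3,:3]
def ray(d,u,v,z):
    p,R=cam(d); r=R@np.array([(u-d['cx'])/d['fx'],(v-d['cy'])/d['fy'],1]); return p+r*(z-p[2])/r[2]
def proj(d,P):
    p,R=cam(d); q=R.T@(np.array(P)-p); return np.array([d['cx']+d['fx']*q[0]/q[2], d['cy']+d['fy']*q[1]/q[2]])
E
python3 - <<'E'
from h import *
import pickle
D={n:shot(n,n+'0.png') for n in('scene','side','wrist')}
pickle.dump(D,open('d0.pkl','wb'))
print(D['wrist']['s']); 
for n in D: print(n,cam(D[n]),D[n]['fx'])
E
```

```text
pics
{'time': 0.1, 'joint_positions': array([ 0.01412793,  0.321764  , -0.07009324,  1.45154643,  0.02259066,
        1.37079363, -0.05692412]), 'qd': array([ 0.00117365, -0.00354346,  0.00176188, -0.0022196 , -0.00089831,
        0.00061592, -0.00090459]), 'joint_torque': array([ 1.37795760e-04, -4.92569017e+01, -4.06077392e-01, -3.13399816e+01,
       -6.42974046e-02,  3.95253638e-02,  6.49213871e-05]), 'position': array([ 6.49508316e-01, -5.78064782e-05,  2.21564419e-01]), 'tool_rot': array([-2.22064016e+00, -2.22059993e+00,  2.00209581e-03]), 'ft_force': array([ 0.56812421, -0.34359563, -0.10149792]), 'torque': array([-0.00604041,  0.00771577,  0.00940869]), 'grip_width': 0.9999698927191175}
scene (array([ 1.27066263, -0.0239868 ,  0.97591885]), array([[ 0.13333737,  0.79071165, -0.59749162],
       [ 0.99096377, -0.09751362,  0.09209728],
       [ 0.01455882, -0.60437255, -0.7965688 ]])) 598.3364501624598
side (array([0.46542797, 0.9989955 , 0.78369445]), array([[-9.84461244e-01, -1.03224228e-01,  1.42059206e-01],
       [-1.75601388e-01,  5.80815712e-01, -7.94869336e-01],
       [-4.60445151e-04, -8.07463849e-01, -5.89916876e-01]])) 589.5110505937134
wrist (array([0.65029354, 0.07977635, 0.38412012]), array([[ 9.99999408e-01, -3.87353632e-04, -1.01647985e-03],
       [-6.68769014e-04, -9.55911738e-01, -2.93653371e-01],
       [-8.57917319e-04,  2.93653877e-01, -9.55911431e-01]])) 397.01418337987377
```

View pics/scene0.png

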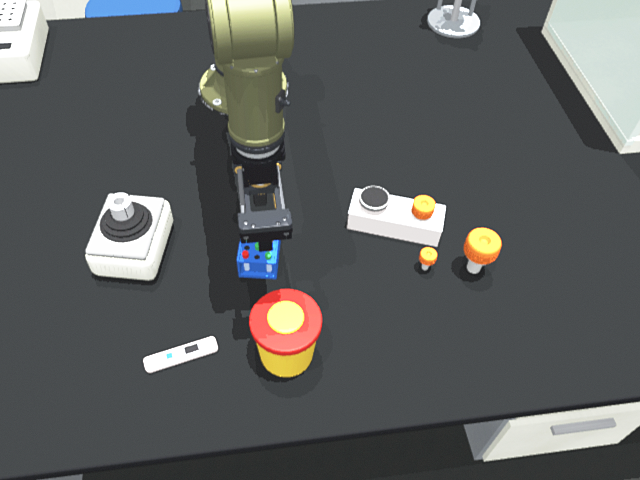

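View pics/side0.png

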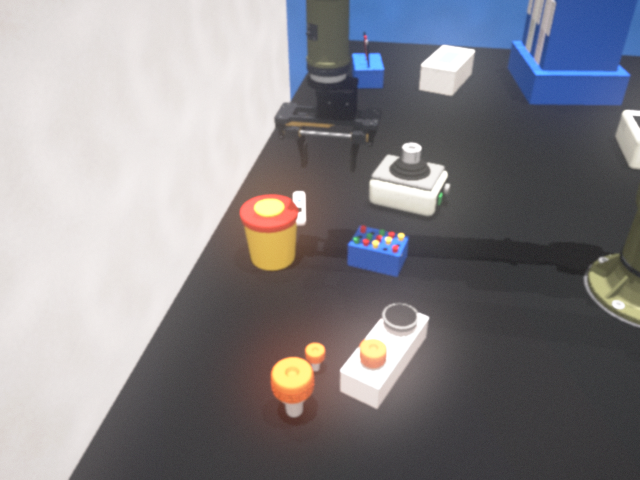

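The scene view shows the cup in the stand at about (424,207), with the disc head at (375,198) and the hub top at (121,200). In the side view the cup is at (373,350) and the hub at (411,148). The orange heads standing on the bench are decoys.

Run:
```python
from h import *
import pickle
D=pickle.load(open('d0.pkl','rb'))
def cen(d,box,f):
    x0,y0,x1,y1=box; im=d['image'][y0:y1,x0:x1]; hsv=cv2.cvtColor(im,cv2.COLOR_RGB2HSV); m=f(hsv).astype(np.uint8)
    n,l,s,c=cv2.connectedComponentsWithStats(m); i=1+np.argmax(s[1:,4]); return c[i]+[x0,y0],s[i]+[x0,y0,0,0,0]
org=lambda h:(h[...,0]<22)&(h[...,1]>130)&(h[...,2]>110)
for n,b in(('scene',(400,185,450,230)),('side',(355,330,392,372))):
    c,s=cen(D[n],b,org); print(n,'cup',c,s,ray(D[n],*c,0.07))
def tri(u,v):
    A=[];B=[]
    for n,p in(('scene',u),('side',v)):
        d=D[n];c,R=cam(d); r=R@np.array([(p[0]-d['cx'])/d['fx'],(p[1]-d['cy'])/d['fy'],1]); r/=np.linalg.norm(r); M=np.eye(3)-np.outer(r,r); A.append(M);B.append(M@c)
    return np.linalg.solve(sum(A),sum(B))
a=ray(D['scene'],121,200,.15);b=ray(D['side'],411,148,.15); print('hub',a,b,tri((121,200),(411,148)))
print('disc',ray(D['scene'],375,198,.074),ray(D['side'],400,318,.074))
# stand corners, scene top face & rack/bin
for p in((350,191),(446,211),(440,243),(348,230)): print('stand',ray(D['scene'],*p,.05 if p[1]<215 else 0))
for nm,p,z in(('rack',(260,240),.064),('bin',(286,318),.131),('therm',(181,354),.018)): print(nm,ray(D['scene'],*p,z))
a=cv2.resize(D['scene']['image'][180:250,340:450],None,fx=4,fy=4,interpolation=2)
b=cv2.resize(D['scene']['image'][180:250,80:180],None,fx=3.5,fy=4,interpolation=2)
c=cv2.resize(D['side']['image'][295:405,335:435],None,fx=4.4,fy=2.54)[:280]
cv2.imwrite('pics/z0.png',np.hstack([a,b])[:,:,::-1])
```

```text
scene cup [421.24375 213.29375] [412 204  22  16 160] [0.53091217 0.32247784 0.07      ]Traceback (most recent call last):
  File "<stdin>", line 9, in <module>
  File "<stdin>", line 6, in cen
    return _wrapfunc(a, 'argmax', axis=axis, out=out, **kwds)
    return bound(*args, **kwds)
ValueError: attempt to get argmax of an empty sequence
```

Run:
```python
from h import *
import pickle
D=pickle.load(open('d0.pkl','rb'))
P=lambda n,u,v,z: ray(D[n],u,v,z).round(4)
print('cup top',P('scene',424,202,.084),P('side',373,346,.084))
print('hub',P('scene',121,200,.15),P('side',411,148,.15))
print('disc',P('scene',375,198,.074),P('side',400,318,.074))
for p in((350,191),(446,211),(440,243),(348,230)): print('stand',P('scene',*p,.05 if p[1]<215 else 0))
for nm,p,z in(('rack',(260,240),.064),('bin',(286,318),.131),('therm',(181,354),.018)): print(nm,P('scene',*p,z))
```

```text
cup top [0.514 0.33  0.084] [0.517  0.3269 0.084 ]
hub [ 0.4979 -0.2496  0.15  ] [ 0.5001 -0.25    0.15  ]
disc [0.483  0.2377 0.074 ] [0.4796 0.2433 0.074 ]
stand [0.4363 0.1964 0.05  ]
stand [0.5147 0.3822 0.05  ]
stand [0.5575 0.3677 0.    ]
stand [0.5001 0.1844 0.    ]
rack [ 0.5544 -0.0027  0.064 ]
bin [0.773  0.0235 0.131 ]
therm [ 0.7563 -0.1626  0.018 ]
```

```bash
python3 -m jog '[[-15,40,0,-0.1],[-40,90,0,-0.2],[-65,140,0,-0.3],[-90,190,0,-0.37],[-110,240,0,-0.37],[-125,280,0,-0.37],[-134,310,0,-0.37],[-134,310,0,-0.37]]'
python3 - <<'E'
from h import *
import pickle
d=shot('wrist','w1.png'); pickle.dump(d,open('w1.pkl','wb')); print(d['s']['position'],d['s']['tool_rot'])
E
```

```text
time: 1.15
position: [0.514, 0.3133, 0.2222]
tool_rot: [-2.586, -1.782, 0.001]
ft_force: [-0.2, 0.4, -1.0]
grip_width: 0.999
[0.51396341 0.31333303 0.22221208] [-2.58553606e+00 -1.78176553e+00  7.35873438e-04]
```

View pics/w1.png

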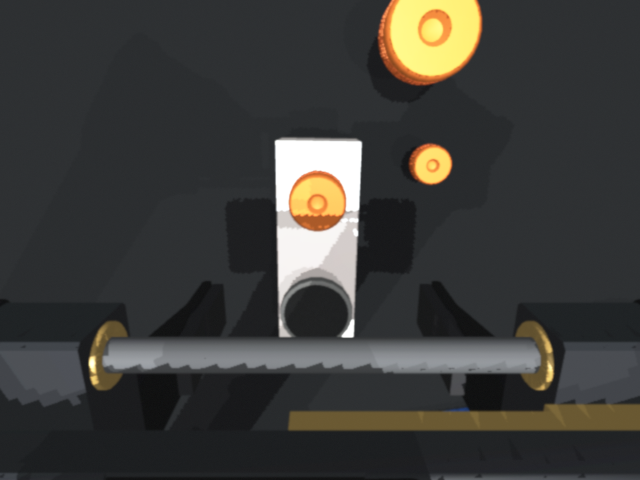

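The wrist view shows the cup's top centred at about (318,201), the small decoy at (431,163) and the large one at (432,28). The stand is straight in the view.

Run:
```python
from h import *
import pickle
d=pickle.load(open('w1.pkl','rb')); im=d['image']; hsv=cv2.cvtColor(im,cv2.COLOR_RGB2HSV)
m=((hsv[...,0]<22)&(hsv[...,1]>130)&(hsv[...,2]>60)).astype(np.uint8); 
n,l,s,c=cv2.connectedComponentsWithStats(m)
for i in range(1,n):
    if s[i,4]>80: print(s[i],c[i])
for uv,z in(((318,200),.084),((318,204),.082),((431,163),.03),((432,28),.1),((317,310),.074),((276,140),.05),((361,140),.05)): print(uv,ray(d,*uv,z).round(4))
# twist of jaw
R=cv2.Rodrigues(np.array(d['s']['tool_rot']))[0]; print(R)
```

```text
[ 377    0  105   86 1877] [412.34736281  52.24826851]
[418   9  34  38 647] [435.95517774  25.88871716]
[408 143  45  42 569] [426.48330404 161.79964851]
[426 158  15  15 147] [432.84353741 165.0952381 ]
[ 289  171   57   59 2087] [318.92237662 203.01149976]
[ 90 322  36  67 820] [103.80243902 354.2402439 ]
[518 322  36  68 819] [538.46764347 355.60561661]
[ 290  405  350   25 6367] [478.66027957 419.12549081]
(318, 200) [0.5189 0.3306 0.084 ]
(318, 204) [0.5176 0.3273 0.082 ]
(431, 163) [0.6198 0.3158 0.03  ]
(432, 28) [0.6295 0.4128 0.1   ]
(317, 310) [0.4825 0.2385 0.074 ]
(276, 140) [0.5019 0.3832 0.05  ]
(361, 140) [0.5671 0.3583 0.05  ]
[[ 3.56026738e-01  9.34474889e-01 -1.28192999e-03]
 [ 9.34475629e-01 -3.56025602e-01  1.03421595e-03]
 [ 5.10048940e-04 -1.56614086e-03 -9.99998644e-01]]
```

```bash
python3 -m jog '[[4,16,-20,0],[4,16,-50,0],[4,16,-80,0],[4,16,-110,0],[4,16,-135,0],[4,16,-150,0],[4,16,-160,0],[4,16,-165,0]]'
python3 - <<'E'
from h import *
d=shot('wrist','w2.png')
E
```

```text
time: 2.2
position: [0.5203, 0.3259, 0.0572]
tool_rot: [2.592, 1.774, 0.0]
ft_force: [-0.4, 0.8, -0.3]
grip_width: 1.0
```

View pics/w2.png

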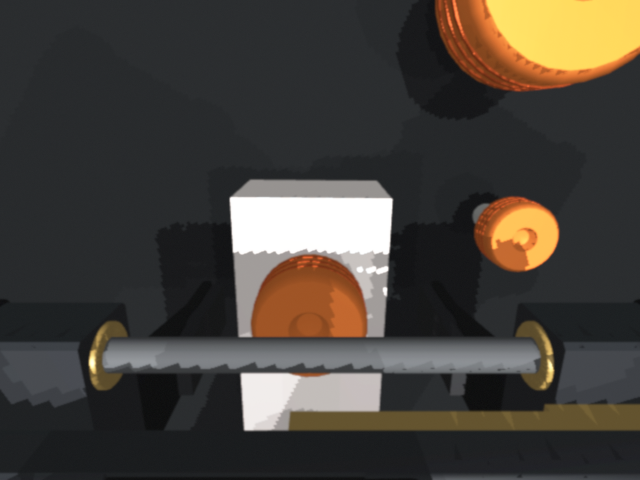

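The cup's top is centred at about (309,320) between the fingers, slightly left of image centre. I'll work out the offset.

Run:
```python
from h import *
s=get_state(); d=get_image('wrist'); d['s']=s
for u,v,z in((309,320,.084),(309,325,.083),(309,376,.084),(252,320,.084),(367,320,.084)): print(ray(d,u,v,z).round(4))
R=cv2.Rodrigues(s['tool_rot'])[0]; e=ray(d,309,320,.084)-s['position']; print('tool',(R.T@e).round(4),s['position'])
```

```text
[0.5187 0.3324 0.084 ]
[0.5176 0.3299 0.083 ]
[0.5094 0.3091 0.084 ]
[0.4984 0.3402 0.084 ]
[0.5393 0.3243 0.084 ]
tool [ 0.0055 -0.0037 -0.027 ] [0.52007112 0.32587736 0.05697064]
```

```bash
python3 -m jog '[[-2,5,0,0],[-2,5,0,0],[-2,5,0,0],[-2,5,0,0],[-2,5,0,0],[-2,5,0,0],[-2,5,0,0],[-2,5,0,0]]'
python3 -m jog '[[-2,0,0,0],[-2,0,0,0],[-2,0,0,0],[-2,0,0,0],[-2,0,0,0],[-2,0,0,0],[-2,0,0,0],[-2,0,0,0]]' -1 25
python3 -m jog '[[0,0,0,0],[0,0,5,0],[0,0,15,0],[0,0,30,0],[0,0,60,0],[0,0,100,0],[0,0,150,0],[0,0,190,0]]'
```

```text
time: 3.3
position: [0.518, 0.331, 0.0576]
tool_rot: [2.592, 1.775, 0.0]
ft_force: [0.4, -0.7, -0.4]
grip_width: 0.999
time: 4.3
position: [0.5161, 0.3309, 0.0576]
tool_rot: [2.592, 1.775, 0.0]
ft_force: [0.1, 0.7, 0.4]
grip_width: 0.52
time: 5.3
position: [0.5163, 0.3313, 0.2513]
tool_rot: [2.592, 1.775, 0.005]
ft_force: [0.6, 0.9, -1.0]
grip_width: 0.524
```

```bash
python3 -m jog '[[0,-15,0,0],[0,-45,0,0.05],[0,-85,0,0.1],[0,-125,0,0.15],[0,-165,0,0.2],[0,-205,0,0.25],[0,-245,0,0.3],[0,-285,0,0.37]]'
python3 -m jog '[[0,-40,0,0],[-5,-80,0,0],[-10,-120,0,0],[-15,-165,0,0],[-17,-210,0,0],[-17,-250,0,0],[-17,-280,0,0],[-17,-296,0,0]]'
python3 - <<'E'
from h import *
import pickle
D={n:shot(n,n+'3.png') for n in('scene','side','wrist')}
pickle.dump(D,open('d3.pkl','wb')); print(get_state()['position'])
c=[cv2.resize(D['scene']['image'][110:290,40:240],(440,396)),cv2.resize(D['side']['image'][70:220,340:476],(359,396))]
cv2.imwrite('pics/c3.png',np.hstack(c)[:,:,::-1])
E
```

```text
time: 6.3
position: [0.5151, 0.0439, 0.247]
tool_rot: [-2.219, -2.223, 0.002]
ft_force: [0.4, -0.4, -0.2]
grip_width: 0.523
time: 7.3
position: [0.4976, -0.252, 0.247]
tool_rot: [-2.224, -2.217, 0.001]
ft_force: [0.5, 0.1, -1.4]
grip_width: 0.523
[ 0.49859512 -0.24982335  0.24719483]
```

View pics/c3.png

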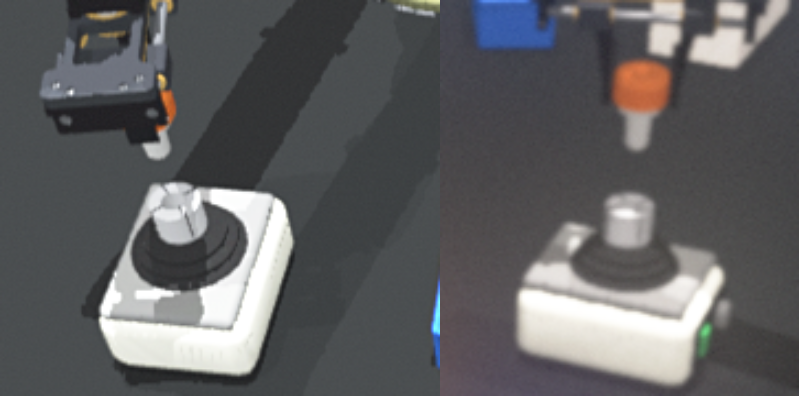

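View pics/wrist3.png

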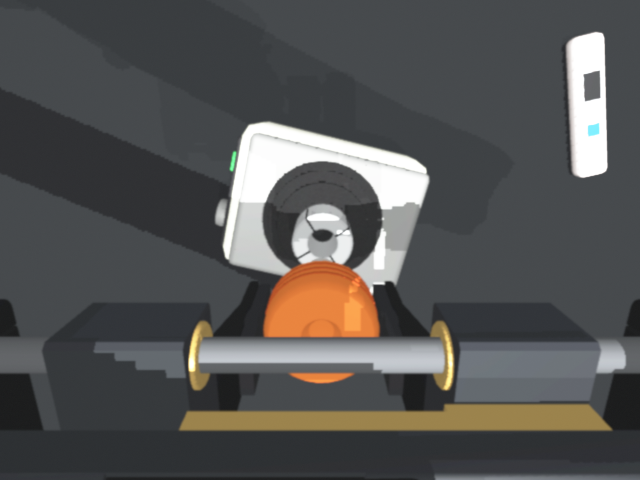

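The wrist view shows the hub face at about u=323 with its bore near (322,241), and the held cup centred at (321,322). Scene and side views show the shank tip near (111,178) and (414,124), and the hub face at (121,199) and (412,146).

Run:
```python
from h import *
import pickle
D=pickle.load(open('d3.pkl','rb'));p=D['wrist']['s']['position']; print(p)
T=[p[0],p[1],p[2]-.0426]
for n in('scene','side'): print(n,'tip',proj(D[n],T),'collar',proj(D[n],[p[0],p[1],p[2]-.0076]),'hub',ray(D[n],*{'scene':(120.9,198.6),'side':(412,146.5)}[n],.15))
w=D['wrist']
for v in(238,241,244,246): print(v,ray(w,322.5,v,.15))
print('hub left/right',ray(w,292,240,.15),ray(w,354,240,.15)); print('cup',ray(w,321.5,320,p[2]+.0264),ray(w,321.5,382,p[2]+.0264))
# crops big for viewing
a=cv2.resize(D['scene']['image'][150:230,90:155],(390,480),interpolation=cv2.INTER_CUBIC)
b=cv2.resize(D['side']['image'][90:170,380:445],(390,480),interpolation=cv2.INTER_CUBIC)
cv2.imwrite('pics/c4.png',np.hstack([a,b])[:,:,::-1])
```

```text
[ 0.49798729 -0.25166236  0.24708771]
scene tip [112.6564086  179.44949734] collar [107.72297718 165.24384208] hub [ 0.49440404 -0.24992902  0.15      ]
side tip [413.87419866 126.15561858] collar [415.15934315 111.72882205] hub [ 0.49829646 -0.25804126  0.15      ]
238 [ 0.49954204 -0.25207809  0.15      ]
241 [ 0.49953638 -0.25423248  0.15      ]
244 [ 0.49953069 -0.25639692  0.15      ]
246 [ 0.49952689 -0.25784551  0.15      ]
hub left/right [ 0.47862822 -0.2534376   0.15      ] [ 0.52113308 -0.25359135  0.15      ]
cup [ 0.49877415 -0.24679918  0.27348771] [ 0.4986799  -0.27479361  0.27348771]
```

View pics/c4.png

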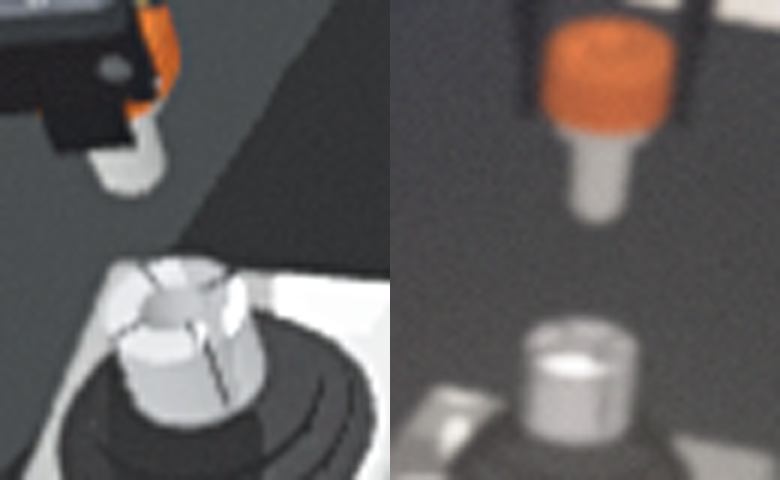

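The close crop shows the scene hub face centred near (120.5,201.3) with the shank tip at (111.8,178). In the side view the hub is at (411.6,148.7) and the tip at (414.8,124.2).

```bash
cat >> h.py <<'E'
def tri(D,u,v):
    A=0;B=0
    for n,p in(('scene',u),('side',v)):
        d=D[n];c,R=cam(d); r=R@np.array([(p[0]-d['cx'])/d['fx'],(p[1]-d['cy'])/d['fy'],1]); r/=np.linalg.norm(r); M=np.eye(3)-np.outer(r,r); A=A+M;B=B+M@c
    return np.linalg.solve(A,B)
E
python3 - <<'E'
from h import *
import pickle
D=pickle.load(open('d3.pkl','rb'))
print('hub',tri(D,(120.5,201.3),(411.6,148.7)),ray(D['scene'],120.5,201.3,.15),ray(D['side'],411.6,148.7,.15))
print('tip',tri(D,(111.8,178),(414.8,124.2)))
# mixer case top outline in wrist: boot ellipse
im=D['wrist']['image'];g=cv2.cvtColor(im,cv2.COLOR_RGB2GRAY)
print('boot',ray(D['wrist'],322.5,220,.118))
a=cv2.resize(im[190:275,275:370],None,fx=7,fy=7,interpolation=cv2.INTER_CUBIC);cv2.imwrite('pics/c5.png',a[:,:,::-1])
for n in D: print(n,D[n]['s']['time'],D[n]['s']['position'])
E
```

```text
hub [ 0.49868147 -0.25103884  0.14767514] [ 0.50104177 -0.25031708  0.15      ] [ 0.49846957 -0.24673077  0.15      ]
tip [ 0.49684971 -0.25272747  0.20820552]
boot [ 0.49965684 -0.24768367  0.118     ]
scene 7.3 [ 0.49760723 -0.25201125  0.2470007 ]
side 7.35 [ 0.49758094 -0.25361004  0.24704055]
wrist 7.4 [ 0.49798729 -0.25166236  0.24708771]
```

View pics/c5.png

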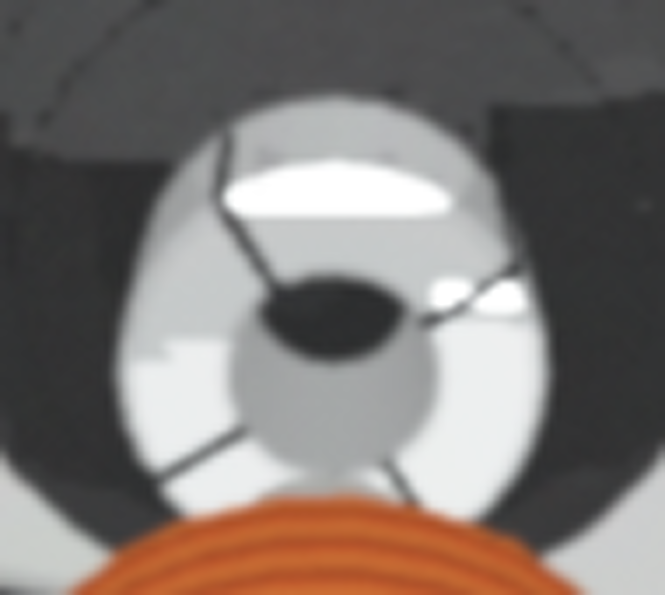

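```bash
python3 -m jog '[[1,0,-8,0],[1,0,-16,0],[1,0,-24,0],[1,0,-32,0],[1,0,-39,0],[1,0,-44,0],[1,0,-44,0],[1,0,-44,0]]'
python3 - <<'E'
from h import *
import pickle
D={n:shot(n,n+'6.png') for n in('scene','side','wrist')}
pickle.dump(D,open('d6.pkl','wb'))
for n in D: print(n,D[n]['s']['position'])
a=cv2.resize(D['scene']['image'][165:225,95:150],(440,480),interpolation=cv2.INTER_CUBIC)
b=cv2.resize(D['side']['image'][120:180,390:435],(360,480),interpolation=cv2.INTER_CUBIC)
cv2.imwrite('pics/c6.png',np.hstack([a,b])[:,:,::-1])
E
```

```text
time: 8.45
position: [0.5002, -0.2501, 0.2039]
tool_rot: [2.221, 2.221, 0.0]
ft_force: [-0.4, 0.8, -1.0]
grip_width: 0.524
scene [ 0.50017488 -0.25014791  0.20385572]
side [ 0.50023966 -0.25013987  0.20397338]
wrist [ 0.5002211  -0.2501501   0.20395441]
```

View pics/c6.png

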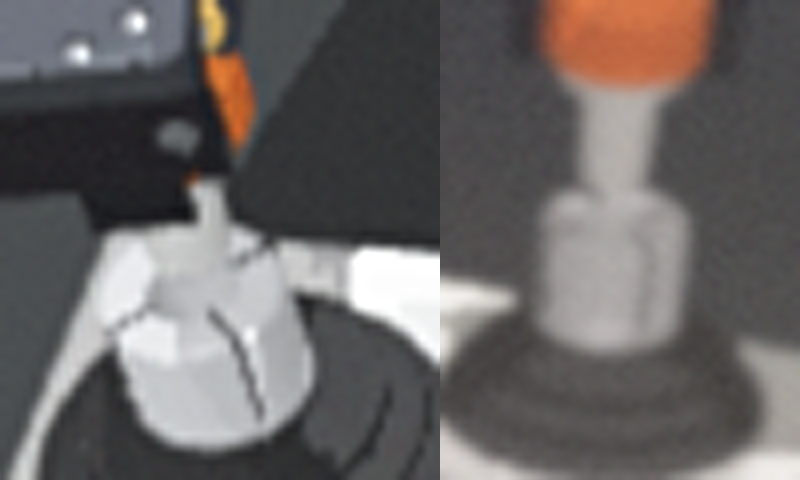

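The side crop shows the shank tip almost over the hub, with shank centre u≈412.4 and hub centre u≈411.9. In the scene crop the shank's right edge is at u≈123.5 and the left edge is hidden by the finger, with the hub centred near 120.5. I'll turn these lateral offsets into x and y.

Run:
```python
from h import *
import pickle
D=pickle.load(open('d6.pkl','rb'));D3=pickle.load(open('d3.pkl','rb'));p=D['wrist']['s']['position']
for z in(.165,.17,.18,.19): print(z,'scene',proj(D['scene'],[p[0],p[1],z]),'side',proj(D['side'],[p[0],p[1],z]))
print('hub pred at p', proj(D['scene'],[p[0],p[1],.15]),proj(D['side'],[p[0],p[1],.15]))
print('hub bottom pred',proj(D['scene'],[p[0],p[1],.118]),proj(D['side'],[p[0],p[1],.118]))
# profile rows: subpixel edges
g=cv2.cvtColor(D['scene']['image'],cv2.COLOR_RGB2GRAY)
for v in(188,190,192,194,196,198,200,202,206,210,214): print(v,g[v,104:136])
s=cv2.cvtColor(D['side']['image'],cv2.COLOR_RGB2GRAY)
for v in(134,137,140,143,146,150,154,158): print(v,s[v,400:426])
w=cv2.cvtColor(D['wrist']['image'],cv2.COLOR_RGB2GRAY)
```

```text
0.165 scene [118.70228921 195.43399678] side [411.45758445 142.12335802]
0.17 scene [118.05507171 193.56510919] side [411.63052014 140.15780594]
0.18 scene [116.74622916 189.78573121] side [411.97865192 136.20101058]
0.19 scene [115.41781754 185.94984612] side [412.32983054 132.20958553]
hub pred at p [120.61575413 200.9592658 ] [410.94323983 147.96929478]
hub bottom pred [124.56171162 212.35350483] [409.86784962 160.19196224]
188 [ 35  36  35  33  35  34  33  37  35  33  34  34  33  35  85 164 166 157
 119  63  48  53  51  52  53  53  51  56  55  51  52  51]
190 [ 79  48  29  33  34  33  33  35  33  34  35  34  31  31  46 116 187 183
 164  75  47  50  54  52  51  51  53  51  53  54  51  53]
192 [ 78  71  43  32  31  29  34  32  34  37  40  43  52  50  49  98 189 183
 171 120  66  50  46  49  51  51  50  52  51  52  52  53]
194 [ 78  77  67  71 120 163 173 173 168 171 188 192 205 204 201 195 191 184
 177 175 200 187 162 117  63  64  69  59  56  54  52  52]
196 [ 78  74  76 114 189 204 214 230 231 209 196 200 200 200 197 194 191 186
 180 185 195 165 160 133 152 146 199 199 194 183 160
[... 1003 characters left out ...]

  79  75  76  75  78  74  77  76]
140 [ 75  77  78  73  77  78  90 120 146 168 175 176 177 173 166 143 107  84
  74  80  77  76  77  75  75  76]
143 [ 77  76  78  84  92 102 112 121 132 150 167 177 174 171 159 140 118  99
  87  81  77  76  76  78  79  77]
146 [ 79  81 101 127 149 165 170 172 168 168 171 174 175 174 170 164 156 152
 150 139 116  88  80  78  79  76]
150 [ 79  86 106 125 144 157 162 163 165 167 168 167 167 163 154 146 151 163
 162 151 133 101  82  77  77  76]
154 [ 80  92 109 134 152 159 163 164 166 168 170 168 169 167 163 151 149 156
 156 145 120  96  83  78  81  81]
158 [ 84  91 113 133 155 159 166 168 168 169 174 172 169 168 155 146 155 160
 156 135  99  83  77  81  76  78]
```

```bash
python3 -m jog '[[-1,-2,0,0],[-1.7,-4,0,0],[-1.7,-4,-3,0],[-1.7,-4,-6,0],[-1.7,-4,-9,0],[-1.7,-4,-12,0],[-1.7,-4,-14,0],[-1.7,-4,-14,0]]'
python3 - <<'E'
from h import *
s=get_state(); print(s['position'],s['ft_force'],s['torque'])
D={n:shot(n,n+'7.png') for n in('scene','side')}
a=cv2.resize(D['scene']['image'][165:225,95:150],(440,480),interpolation=cv2.INTER_CUBIC)
b=cv2.resize(D['side']['image'][120:180,390:435],(360,480),interpolation=cv2.INTER_CUBIC)
cv2.imwrite('pics/c7.png',np.hstack([a,b])[:,:,::-1])
E
```

```text
time: 9.6
position: [0.4982, -0.254, 0.1894]
tool_rot: [-2.221, -2.221, 0.0]
ft_force: [-0.0, -0.8, -1.0]
grip_width: 0.519
[ 0.49821604 -0.25395737  0.18940473] [-0.03353632 -0.80382608 -1.03685923] [-0.0277455   0.01992508  0.09495192]
```

```bash
python3 -m jog '[[0,0,-1,0],[0,0,-2,0],[0,0,-3,0],[0,0,-4,0],[0,0,-5,0],[0,0,-6,0],[0,0,-6,0],[0,0,-6,0]]'
python3 - <<'E'
from h import *
s=get_state(); print(s['position'],s['ft_force'],s['torque'])
E
```

```text
time: 10.7
position: [0.4983, -0.254, 0.1836]
tool_rot: [2.221, 2.221, 0.0]
ft_force: [-0.6, -0.2, 0.5]
grip_width: 0.524
[ 0.49832394 -0.25404269  0.18359544] [-0.55195602 -0.16367219  0.4633568 ] [0.02252301 0.04304122 0.02099396]
```

```bash
python3 -m jog '[[0,0,-1,0],[0,0,-2,0],[0,0,-3,0],[0,0,-4,0],[0,0,-5,0],[0,0,-5,0],[0,0,-5,0],[0,0,-5,0]]'
python3 - <<'E'
from h import *
for i in range(3):
    s=get_state(); print(s['position'],s['ft_force'],s['torque'])
D={n:shot(n,n+'8.png') for n in('scene','side')}
a=cv2.resize(D['scene']['image'][165:225,95:150],(440,480),interpolation=cv2.INTER_CUBIC)
b=cv2.resize(D['side']['image'][120:180,390:435],(360,480),interpolation=cv2.INTER_CUBIC)
cv2.imwrite('pics/c8.png',np.hstack([a,b])[:,:,::-1])
E
```

```text
time: 11.7
position: [0.4984, -0.254, 0.1787]
tool_rot: [2.221, 2.221, 0.0]
ft_force: [0.3, 0.2, -1.0]
grip_width: 0.519
[ 0.49837249 -0.25404781  0.17866095] [ 0.34888925  0.23319071 -1.03176158] [-0.0215799  -0.02179458  0.00047284]
[ 0.49837249 -0.25404781  0.17866095] [ 0.34888925  0.23319071 -1.03176158] [-0.0215799  -0.02179458  0.00047284]
[ 0.49837249 -0.25404781  0.17866095] [ 0.34888925  0.23319071 -1.03176158] [-0.0215799  -0.02179458  0.00047284]
```

View pics/c8.png

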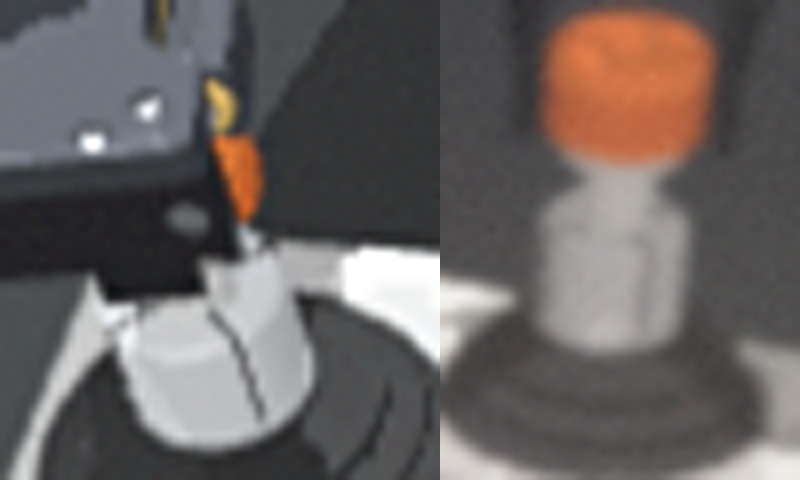

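The shank is inside the bore with no side load.

```bash
python3 -m jog '[[0,0,-1,0],[0,0,-2,0],[0,0,-3,0],[0,0,-4,0],[0,0,-5,0],[0,0,-6,0],[0,0,-7,0],[0,0,-7,0]]'
python3 - <<'E'
from h import *
s=get_state(); print(s['position'],s['ft_force'],s['torque'])
E
```

```text
time: 12.8
position: [0.4984, -0.2539, 0.1715]
tool_rot: [2.221, 2.222, 0.0]
ft_force: [0.3, -0.3, -1.6]
grip_width: 0.522
[ 0.4984068  -0.25390408  0.1715041 ] [ 0.34206132 -0.30038593 -1.59762385] [ 0.15498343 -0.14608002 -0.03142589]
```

```bash
python3 -m jog '[[0,0,-0.5,0],[0,0,-1,0],[0,0,-1.5,0],[0,0,-2,0],[0,0,-2.5,0],[0,0,-2.5,0],[0,0,-2.5,0],[0,0,-2.5,0]]'
```

```text
time: 13.8
position: [0.4984, -0.2539, 0.1691]
tool_rot: [2.221, 2.221, 0.0]
ft_force: [0.9, 1.1, -0.0]
grip_width: 0.525
```

```bash
python3 -m jog '[[0,0,-0.5,0],[0,0,-1,0],[0,0,-1.5,0],[0,0,-2,0],[0,0,-2,0],[0,0,-2,0],[0,0,-2,0],[0,0,-2,0]]'
python3 - <<'E'
from h import *
s=get_state(); print(s['position'],s['ft_force'],s['torque'])
E
```

```text
time: 14.8
position: [0.4984, -0.254, 0.1671]
tool_rot: [2.221, 2.221, 0.0]
ft_force: [1.9, 1.2, -1.0]
grip_width: 0.523
[ 0.49843675 -0.253979    0.16710784] [ 1.93122632  1.15809934 -0.96929838] [ 0.39520531 -0.42593042  0.01808945]
```

```bash
python3 -m jog '[[0.5,0.3,0,0],[0.8,0.5,0,0],[0.8,0.5,-0.5,0],[0.8,0.5,-1,0],[0.8,0.5,-1.5,0],[0.8,0.5,-1.5,0],[0.8,0.5,-1.5,0],[0.8,0.5,-1.5,0]]'
python3 - <<'E'
from h import *
s=get_state(); print(s['position'],s['ft_force'],s['torque'])
E
```

```text
time: 15.8
position: [0.4987, -0.2537, 0.1655]
tool_rot: [-2.221, -2.221, 0.001]
ft_force: [-1.8, 1.1, 1.1]
grip_width: 0.522
[ 0.49872795 -0.25367899  0.16550173] [-1.81455885  1.13927643  1.06880843] [0.06148197 0.54945259 0.03335973]
```

```bash
python3 -m jog '[[-0.3,0.3,0,0],[-0.3,0.3,0,0],[-0.3,0.3,-0.5,0],[-0.3,0.3,-1,0],[-0.3,0.3,-1,0],[-0.3,0.3,-1,0],[-0.3,0.3,-1,0],[-0.3,0.3,-1,0]]'
python3 - <<'E'
from h import *
s=get_state(); print(s['position'],s['ft_force'],s['torque'])
D={n:shot(n,n+'9.png') for n in('scene','side')}
E
```

```text
time: 16.8
position: [0.4988, -0.2534, 0.1647]
tool_rot: [2.221, 2.221, -0.0]
ft_force: [-2.9, -0.4, 2.2]
grip_width: 0.52
[ 0.49875457 -0.25342586  0.16465443] [-2.88886595 -0.38553451  2.18543201] [-0.26721026  0.63927476 -0.01815842]
```

```bash
python3 -m jog '[[-0.5,-0.1,0,0],[-0.5,-0.1,0,0],[-0.5,-0.1,0,0],[-0.5,-0.1,0,0],[-0.5,-0.1,-0.3,0],[-0.5,-0.1,-0.5,0],[-0.5,-0.1,-0.5,0],[-0.5,-0.1,-0.5,0]]'
python3 - <<'E'
from h import *
s=get_state(); print(s['position'],s['ft_force'],s['torque'])
E
python3 -m jog '[[0,0,0,0],[0,0,0,0],[0,0,0,0],[0,0,0,0],[0,0,0,0],[0,0,0,0],[0,0,0,0],[0,0,0,0]]' 1
python3 -m jog '[[0,0,1,0],[0,0,5,0],[0,0,12,0],[0,0,22,0],[0,0,35,0],[0,0,50,0],[0,0,60,0],[0,0,60,0]]' -1
python3 - <<'E'
from h import *
import pickle
D={n:shot(n,n+'10.png') for n in('scene','side','wrist')}
pickle.dump(D,open('d10.pkl','wb')); print(get_state()['ft_force'])
a=cv2.resize(D['scene']['image'][165:225,95:150],(270,300),interpolation=cv2.INTER_CUBIC)
b=cv2.resize(D['side']['image'][115:175,385:440],(270,300),interpolation=cv2.INTER_CUBIC)
c=cv2.resize(D['wrist']['image'][180:420,220:420],(250,300),interpolation=cv2.INTER_CUBIC)
cv2.imwrite('pics/c10.png',np.hstack([a,b,c])[:,:,::-1])
E
```

```text
time: 17.9
position: [0.4986, -0.2533, 0.1643]
tool_rot: [2.221, 2.221, 0.001]
ft_force: [-1.5, -1.2, 2.4]
grip_width: 0.522
[ 0.49859979 -0.25334943  0.16425874] [-1.48700987 -1.15449237  2.43419951] [-0.37226347  0.05851607  0.00319565]
time: 18.9
position: [0.4983, -0.2533, 0.1641]
tool_rot: [2.221, 2.221, 0.0]
ft_force: [-0.4, 0.4, 0.3]
grip_width: 1.002
time: 19.9
position: [0.4989, -0.2536, 0.2253]
tool_rot: [2.22, 2.22, 0.001]
ft_force: [0.5, -0.5, -1.5]
grip_width: 0.167
[-0.08804488  0.31305119 -0.38812729]
```

View pics/c10.png

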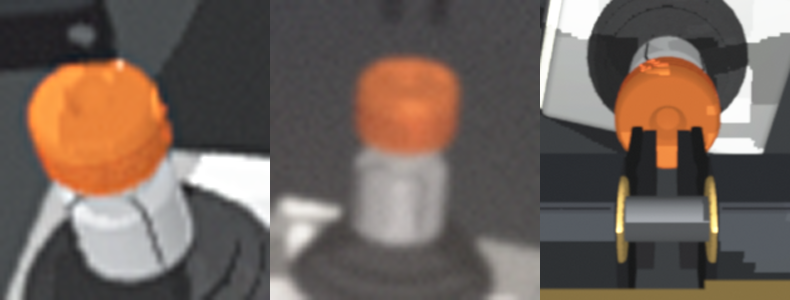

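The head stands upright and proud in the hub, released, with the hand clear above it. Next I'll measure its height from the orange blob in both views.

```bash
cat > gap.py <<'E'
from h import *
from scipy.optimize import brentq
X=np.array([.4985,-.2535])
def gap(D):
    out=[]
    for n,b in(('scene',(95,165,140,215)),('side',(390,115,430,155))):
        d=D[n];x0,y0,x1,y1=b;h=cv2.cvtColor(d['image'][y0:y1,x0:x1],cv2.COLOR_RGB2HSV)
        m=((h[...,0]<22)&(h[...,1]>100)).astype(np.uint8); nn,l,s,c=cv2.connectedComponentsWithStats(m); i=1+np.argmax(s[1:,4])
        u,v=c[i]+[x0,y0]; z=brentq(lambda z:proj(d,[*X,z])[1]-v,.1,.3); rows=s[i,1]+y0,s[i,1]+s[i,3]+y0
        out.append((n,round(u,2),round(v,2),'gap~%.1fmm'%((z-.170)*1e3),'area',int(s[i,4]),rows,'pred u',round(proj(d,[*X,z])[0],2)))
    return out
if __name__=='__main__':
    D={n:{**get_image(n)} for n in('scene','side')}; s=get_state()
    print(s['time'],s['position'],s['ft_force'],s['grip_width'])
    for o in gap(D): print(*o)
E
python3 - <<'E'
from gap import *
import pickle
for o in gap(pickle.load(open('d10.pkl','rb'))): print(*o)
import gap as g
D=pickle.load(open('d0.pkl','rb')); g.X=np.array([.5177,.3305])
for n,b in(('scene',(405,190,440,225)),('side',(355,335,392,372))):
    x0,y0,x1,y1=b;h=cv2.cvtColor(D[n]['image'][y0:y1,x0:x1],cv2.COLOR_RGB2HSV); m=((h[...,0]<22)&(h[...,1]>100)).astype(np.uint8)
    nn,l,s,c=cv2.connectedComponentsWithStats(m);i=1+np.argmax(s[1:,4]); print(n,c[i]+[x0,y0],s[i],proj(D[n],[*g.X,.07]))
E
```

```text
scene 114.71 189.82 gap~8.5mm area 640 (np.int32(177), np.int32(204)) pred u 115.09
side 412.56 135.53 gap~10.2mm area 367 (np.int32(126), np.int32(146)) pred u 412.84
scene [421.13095238 213.35714286] [  7  13  22  17 168] [423.48783619 207.96950803]
side [372.22857143 360.15102041] [  5  16  26  17 245] [371.96202528 353.57524232]
```

```bash
python3 -m jog '[[0,0,-12,0],[0,0,-24,0],[0,0,-29,0],[0,0,-33,0],[0,0,-36,0],[0,0,-29,0],[0,0,-10,0],[0,0,0,0]]' -1 20; python3 gap.py
```

```text
time: 21.05
position: [0.4991, -0.2537, 0.2263]
tool_rot: [2.22, 2.22, 0.002]
ft_force: [-0.0, 0.2, -0.0]
grip_width: 0.003
21.15 [ 0.49936711 -0.25382358  0.22633326] [-0.03378774 -0.20143445  0.5640239 ] 0.0019816763904670796
scene 114.68 190.48 gap~6.8mm area 644 (np.int32(177), np.int32(205)) pred u 115.33
side 412.18 136.01 gap~9.0mm area 358 (np.int32(127), np.int32(146)) pred u 412.79
```

```bash
python3 -m jog '[[0,0,-12,0],[0,0,-24,0],[0,0,-32,0],[0,0,-36,0],[0,0,-40,0],[0,0,-29,0],[0,0,-10,0],[0,0,0,0]]'; python3 gap.py
```

```text
time: 22.15
position: [0.4991, -0.2537, 0.226]
tool_rot: [2.22, 2.22, 0.002]
ft_force: [-0.1, -0.2, 0.9]
grip_width: 0.006
22.25 [ 0.49931676 -0.25378851  0.22601111] [ 0.1451425  -0.41825774 -0.01751196] 0.0035212303227071095
scene 114.86 190.88 gap~5.7mm area 640 (np.int32(177), np.int32(205)) pred u 115.47
side 412.13 136.43 gap~8.0mm area 359 (np.int32(127), np.int32(147)) pred u 412.76
```

```bash
python3 -m jog '[[0,0,-14,0],[0,0,-28,0],[0,0,-36,0],[0,0,-40,0],[0,0,-44,0],[0,0,-32,0],[0,0,-10,0],[0,0,0,0]]'; python3 gap.py
```

```text
time: 23.25
position: [0.4987, -0.2535, 0.2247]
tool_rot: [2.221, 2.221, 0.001]
ft_force: [0.0, 0.6, 1.1]
grip_width: 0.004
23.35 [ 0.49886158 -0.25361157  0.22481022] [0.38457514 1.13601694 0.26456587] 0.0033769987342624924
scene 115.08 191.49 gap~4.1mm area 633 (np.int32(178), np.int32(206)) pred u 115.68
side 412.1 137.1 gap~6.3mm area 356 (np.int32(128), np.int32(147)) pred u 412.69
```

```bash
python3 -m jog '[[0,0,-15,0],[0,0,-30,0],[0,0,-39,0],[0,0,-43,0],[0,0,-47,0],[0,0,-33,0],[0,0,-10,0],[0,0,0,0]]'; python3 gap.py
```

```text
time: 24.35
position: [0.4987, -0.2535, 0.2248]
tool_rot: [2.221, 2.221, 0.001]
ft_force: [-0.0, -0.6, 0.1]
grip_width: 0.005
24.45 [ 0.49882241 -0.25356292  0.22467906] [ 0.49051286 -0.59309693 -0.52012196] 0.00597475687057125
scene 115.31 192.3 gap~1.9mm area 634 (np.int32(179), np.int32(207)) pred u 115.96
side 412.08 138.03 gap~3.9mm area 354 (np.int32(129), np.int32(148)) pred u 412.61
```

```bash
python3 -m jog '[[0,0,0,0],[0,0,0,0],[0,0,-10,0],[0,0,-20,0],[0,0,-30,0],[0,0,-38,0],[0,0,-43,0],[0,0,-47,0]]';  python3 -m jog '[[0,0,15,0],[0,0,35,0],[0,0,47,0],[0,0,47,0],[0,0,47,0],[0,0,47,0],[0,0,47,0],[0,0,47,0]]'; python3 gap.py
```

```text
time: 25.45
position: [0.4988, -0.2534, 0.1794]
tool_rot: [2.22, 2.22, 0.002]
ft_force: [-4.7, 2.7, 16.0]
grip_width: 0.006
time: 26.45
position: [0.4982, -0.2533, 0.2238]
tool_rot: [-2.221, -2.221, 0.0]
ft_force: [-0.5, -0.2, -0.3]
grip_width: 0.009
26.55 [ 0.49828562 -0.25330984  0.22397082] [-0.01319267 -0.19580949  1.0117734 ] 0.002952170616222586
scene 115.44 192.63 gap~1.1mm area 633 (np.int32(179), np.int32(207)) pred u 116.08
side 412.06 138.39 gap~3.0mm area 358 (np.int32(129), np.int32(149)) pred u 412.58
```

```bash
python3 -m jog '[[0,0,0,0],[0,0,0,0],[0,0,-12,0],[0,0,-24,0],[0,0,-34,0],[0,0,-41,0],[0,0,-45,0],[0,0,-49,0]]';  python3 -m jog '[[0,0,15,0],[0,0,35,0],[0,0,49,0],[0,0,49,0],[0,0,49,0],[0,0,49,0],[0,0,49,0],[0,0,49,0]]'; python3 gap.py
```

```text
time: 27.55
position: [0.4983, -0.2533, 0.1778]
tool_rot: [2.221, 2.221, 0.001]
ft_force: [-8.6, 4.4, 20.5]
grip_width: 0.002
time: 28.55
position: [0.4982, -0.2533, 0.2238]
tool_rot: [-2.221, -2.221, 0.0]
ft_force: [-0.2, -0.6, -0.6]
grip_width: 0.003
28.65 [ 0.49827477 -0.25331603  0.22395334] [ 0.19118957 -0.65052511  0.28214539] 0.004468151014534995
scene 115.49 192.68 gap~0.9mm area 628 (np.int32(179), np.int32(207)) pred u 116.09
side 412.1 138.44 gap~2.9mm area 360 (np.int32(129), np.int32(149)) pred u 412.58
```

Run:
```python
from h import *
I={}
for n in('scene','side'): I[n]=np.mean([get_image(n)['image'].astype(float) for _ in range(4)],0)
np.savez('d11.npz',**I)
a=cv2.resize(I['scene'][170:225,95:140],None,fx=9,fy=9,interpolation=cv2.INTER_CUBIC)
b=cv2.resize(I['side'][120:175,390:434],None,fx=9,fy=9,interpolation=cv2.INTER_CUBIC)
cv2.imwrite('pics/c11.png',np.clip(np.hstack([a,b])[:,:,::-1],0,255))
g=I['side'].mean(2)
for v in range(143,158): print(v,g[v,398:426].astype(int))
```

```text
143 [ 76  76  78  83  96 108 112 113 117 116 118 119 121 125 127 130 132 131
 125 123 120 117 114 105  91  82  77  76]
144 [ 77  76  77  82  94 108 112 115 118 118 121 119 120 124 127 127 129 129
 126 121 120 119 113 104  90  78  77  75]
145 [ 77  75  79  82  96 111 121 121 119 120 120 121 124 125 127 129 130 129
 126 122 120 117 111 100  86  78  77  78]
146 [ 76  78  79  85 103 123 130 128 126 123 124 124 126 126 127 130 130 129
 128 126 124 123 112  97  82  78  78  77]
147 [ 79  79  79  87 107 129 138 139 138 135 133 131 132 133 131 134 133 132
 133 134 134 133 119  95  81  76  78  78]
148 [ 78  77  79  85 106 126 139 149 151 150 146 145 145 145 144 144 146 145
 145 148 147 144 130 100  81  77  77  77]
149 [ 78  79  80  86 102 122 139 153 159 161 160 160 161 160 161 161 161 159
 158 159 159 154 135 102  82  78  77  79]
150 [ 79  81  81  87 102 124 141 157 162 165 167 167 168 168 169 169 165 160
 159 162 161 154 134 101  81  79  80  77]
151 [ 78  80  81  87 103 125 144 156 161 166 168 169 171 173 173 173 168 158
 152 159 161 152 131 100  82  77  77  78]
152 [ 81  80  83  87 102 124 145 157 161 165 166 169 170 172 173 171 168 156
 149 155 158 148 125  98  82  79  79  77]
153 [ 79  79  82  89 103 125 147 156 160 164 166 169 170 170 171 170 168 156
 148 156 158 145 122  96  82  78  79  79]
154 [ 82  81  83  93 109 127 147 158 160 164 166 169 170 171 172 171 165 154
 151 157 157 144 122  92  81  79  79  80]
155 [100  89  85  92 109 128 147 156 162 164 167 168 170 170 174 174 163 153
 151 157 157 141 113  92  82  80  80  80]
156 [145 114  87  94 110 127 147 159 162 165 166 168 169 172 175 175 164 150
 151 158 156 139 111  86  80  81  81  82]
157 [176 130  93  94 111 130 148 157 163 166 168 168 171 173 176 174 160 148
 151 159 156 137 106  84  79  81  80  81][ WARN:0@23.472] global loadsave.cpp:1063 imwrite_ Unsupported depth image for selected encoder is fallbacked to CV_8U.
```

View pics/c11.png

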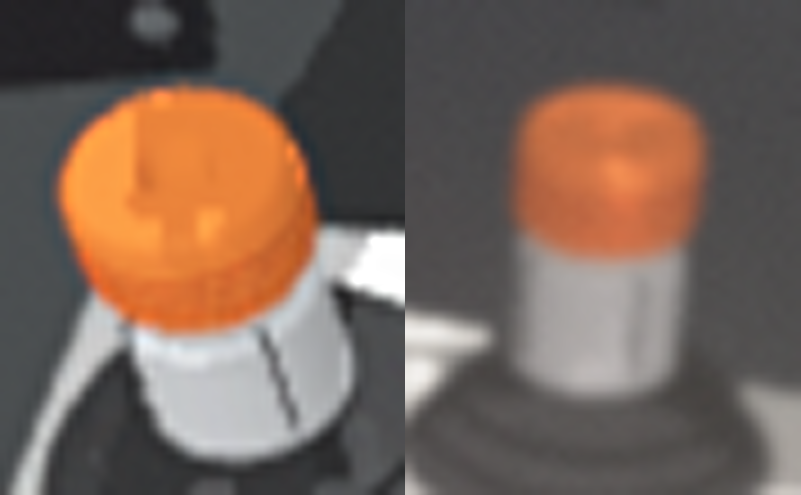

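The crop shows the cup seated low and upright. Its rim is just over the hub, with the hub's slot starting right below it, and the collar is hidden behind the rim. The 20 N tap moved it only about 0.1 mm. To confirm it is home, I'll lightly touch the top to find its height; home is 184 mm.

```bash
python3 -m jog '[[0,0,-15,0],[0,0,-28,0],[0,0,-35,0],[0,0,-37,0],[0,0,-37,0],[0,0,-37,0],[0,0,-37,0],[0,0,-37,0]]'; python3 -c "
from h import *
s=get_state();print(s['position'],s['ft_force'],s['torque'])
import pickle
D=pickle.load(open('d0.pkl','rb'));I=np.load('d11.npz')
a=D['side']['image'].astype(float);b=I['side']
for v in range(138,170): print(v,a[v,410:414].mean(0).astype(int),b[v,410:414].mean(0).astype(int))
from h import *
for dz,r in((0,-.021),(0,.021),(-.032,.021),(.006,.023),(.034,-.023)): print(dz,r,proj(D['side'],[.4985,-.2535+r*.984,.15+dz]))
"
python3 -m jog '[[0,0,-0.5,0],[0,0,-1,0],[0,0,-1.5,0],[0,0,-1.5,0],[0,0,-1.5,0],[0,0,-1.5,0],[0,0,-1.5,0],[0,0,-1.5,0]]'
```

```text
time: 30.05
position: [0.4984, -0.2534, 0.1873]
tool_rot: [2.221, 2.221, 0.0]
ft_force: [-0.0, -0.5, -0.8]
grip_width: 0.005
[ 0.49844325 -0.25338471  0.18732148] [-0.0426677  -0.45719915 -0.83116698] [0.01258034 0.01955409 0.01677299]
138 [84 82 83] [225 127  76]
139 [85 84 85] [225 127  76]
140 [86 85 84] [219 122  73]
141 [106 105 105] [212 116  71]
142 [179 175 176] [205 110  69]
143 [250 248 248] [202 108  69]
144 [255 254 254] [199 106  69]
145 [253 253 253] [201 108  69]
146 [237 234 234] [203 109  70]
147 [219 215 213] [201 116  80]
148 [242 239 239] [193 133 109]
149 [254 254 254] [182 156 145]
150 [255 255 255] [176 167 162]
151 [255 254 254] [177 171 169]
152 [245 242 241] [175 170 169]
153 [203 198 197] [174 169 168]
154 [190 186 185] [174 170 169]
155 [193 189 188] [175 170 170]
156 [193 188 186] [176 172 170]
157 [194 190 188] [177 172 171]
158 [195 189 187] [177 173 172]
159 [194 189 187] [181 176 175]
160 [194 189 188] [185 180 179]
161 [192 187 186] [186 181 181]
162 [183 177 176] [178 174 172]
163 [158 154 152] [152 147 146]
164 [124 120 118] [114 110 109]
165 [104 102  99] [93 90 89]
166 [103 100  98] [90 87 85]
167 [104 101  99] [90 87 85]
168 [105 102 100] [90 86 85]
169 [101  98  95] [87 83 82]
0 -0.021 [412.36958691 143.39782079]
0 0.021 [411.18079795 151.44889243]
-0.032 0.021 [410.09120743 163.74821302]
0.006 0.023 [411.33052091 149.49602449]
0.034 -0.023 [413.60448569 129.78967471]
time: 31.05
position: [0.4983, -0.2533, 0.1856]
tool_rot: [2.221, 2.221, 0.0]
ft_force: [-0.8, -0.5, -0.4]
grip_width: 0.005
```

```bash
python3 -m jog '[[0,0,-0.5,0],[0,0,-1,0],[0,0,-1,0],[0,0,-1,0],[0,0,-1,0],[0,0,-1,0],[0,0,-1,0],[0,0,-1,0]]';python3 -m jog '[[0,0,-0.5,0],[0,0,-1,0],[0,0,-1.5,0],[0,0,-1.5,0],[0,0,-1.5,0],[0,0,-1.5,0],[0,0,-1.5,0],[0,0,-1.5,0]]'
```

```text
time: 32.05
position: [0.4983, -0.2533, 0.1846]
tool_rot: [2.221, 2.221, 0.0]
ft_force: [0.2, 0.4, -1.0]
grip_width: 0.003
time: 33.05
position: [0.4984, -0.2533, 0.1832]
tool_rot: [2.221, 2.221, 0.0]
ft_force: [-0.9, 0.9, 2.8]
grip_width: 0.002
```

The top touches at about 184 mm, so the gap is about 0. I'll lift clear and give one last firm tap as a check.

```bash
python3 -m jog '[[0,0,10,0],[0,0,30,0],[0,0,41,0],[0,0,41,0],[0,0,41,0],[0,0,41,0],[0,0,41,0],[0,0,41,0]]'; python3 gap.py
python3 -m jog '[[0,0,0,0],[0,0,0,0],[0,0,-12,0],[0,0,-24,0],[0,0,-34,0],[0,0,-40,0],[0,0,-44,0],[0,0,-47.5,0]]';  python3 -m jog '[[0,0,15,0],[0,0,35,0],[0,0,47.5,0],[0,0,47.5,0],[0,0,47.5,0],[0,0,47.5,0],[0,0,47.5,0],[0,0,47.5,0]]'; python3 gap.py
python3 -m jog '[[0,0,20,0],[0,0,50,0],[0,30,80,0],[0,70,100,0],[0,110,110,0],[0,140,110,0],[0,150,110,0],[0,150,110,0]]'
python3 - <<'E'
from h import *
import pickle
D={n:shot(n,n+'12.png') for n in('scene','side')}; D0=pickle.load(open('d0.pkl','rb')); print(get_state()['time'])
from gap import gap
for o in gap(D): print(*o)
# bystanders: image change vs start
for n,bs in(('scene',{'disc':(355,180,395,212),'bin':(248,288,324,378),'therm':(140,335,222,374),'stand':(345,190,448,245)}),('side',{'rack':(345,225,412,274),'bin':(238,195,300,270),'therm':(292,190,308,226)})):
    for k,(x0,y0,x1,y1) in bs.items():
        A=[cv2.GaussianBlur(q[n]['image'][y0:y1,x0:x1],(0,0),1).astype(np.float32).mean(2) for q in(D0,D)]; sh,r=cv2.phaseCorrelate(*A,cv2.createHanningWindow((x1-x0,y1-y0),cv2.CV_32F)); print(n,k,np.round(sh,2),round(r,2))
E
```

```text
time: 34.05
position: [0.4982, -0.2533, 0.2238]
tool_rot: [-2.221, -2.221, 0.0]
ft_force: [-0.0, 0.4, 0.1]
grip_width: 0.007
34.15 [ 0.49827714 -0.25334766  0.22398427] [ 0.00175156  1.20975183 -0.26239345] 0.004553528607825947
scene 115.52 192.77 gap~0.7mm area 629 (np.int32(180), np.int32(207)) pred u 116.13
side 412.09 138.54 gap~2.6mm area 356 (np.int32(129), np.int32(149)) pred u 412.57
time: 35.15
position: [0.4981, -0.2532, 0.1788]
tool_rot: [-2.221, -2.221, -0.001]
ft_force: [-7.4, 3.2, 17.0]
grip_width: 0.006
time: 36.15
position: [0.4982, -0.2533, 0.2238]
tool_rot: [-2.221, -2.221, 0.0]
ft_force: [0.3, -0.1, -0.1]
grip_width: 0.003
36.25 [ 0.49830723 -0.25330518  0.22398482] [-0.13414719 -0.91010397 -0.19476371] 0.003943699093700739
scene 115.53 192.69 gap~0.9mm area 630 (np.int32(179), np.int32(207)) pred u 116.1
side 412.07 138.51 gap~2.7mm area 360 (np.int32(129), np.int32(149)) pred u 412.57
time: 37.25
position: [0.4983, -0.1036, 0.3339]
tool_rot: [2.221, 2.222, -0.001]
ft_force: [0.6, 0.2, 0.3]
grip_width: 0.004
37.35
scene 117.15 196.91 gap~-10.4mm area 304 (np.int32(179), np.int32(207)) pred u 117.57
side 412.06 139.85 gap~-0.7mm area 273 (np.int32(128), np.int32(149)) pred u 412.45
scene disc [-0.08  0.1 ] 0.96
scene bin [-0.12  0.  ] 0.83
scene therm [-0.1  -0.04] 0.92
scene stand [ 0.01 -0.26] 0.47
side rack [ 0.18 -0.07] 0.72
side bin [-0.06  0.41] 0.97
side therm [0.16 0.2 ] 0.94
```

The cup's pixel rows are unchanged. The smaller orange area in this last check is the cup's now sunlit top saturating the colour mask, since the hand's shadow has gone. Nothing else has moved, so I'm handing in.

```bash
python3 -c "
from bench import *
print(close_job())"
```

```text
the job is handed in; nothing more can be done
None
```

The cup head is fitted in the mixer's hub and seated, and the job was handed in at about 37 s with the hand well away.

- **Placing:** I lifted the head out of the stand and set it in the hub with about 3 N. I let go with it standing roughly 8–10 mm proud and upright.
- **Tapping:** I drove it down with the closed hand in separate taps, lifting clear after each. The first four had no force reading; their depth increased each time. The next measured 16 N and moved it about 0.9 mm, and one at 20.5 N moved it only about 0.1 mm. A last firm tap of 17 N also moved it no more than 0.2 mm, which is within the measuring noise.
- **Seating check:** A light touch found the cup's top at about 184 mm, which is the fully home height, so the gap is close to zero.

**Checks that disagreed**
- **Gap from the cameras:** They gave absolute gaps of 0.9 mm (scene) and 2.7 mm (side). Estimates from the cup's lower edge in the side view were larger still, 3.5–7 mm. I went by the touch and the lack of movement under firm taps, because the camera calibration (about 2 mm) and the cup's rounded rim limit those readings. The collar itself was hidden behind the cup, so I never saw it directly on the hub face.
- **Final colour check:** It misread the cup's height because the lighting on the cup changed when the hand moved away. The cup's pixel rows stayed the same to within a pixel.
- **Side force:** The firmest taps also carried some sideways force, up to about 10 N.

The other objects I compared between first and last images shifted by less than half a pixel. For the stand that comparison matched poorly, since the cup had left it.

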